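# Stack the evidence tray on its matching tray

## Task

Pick up the empty stacking tray with the grip bar down its middle and stack it squarely on the other tray of the same size, so that all four corner pins go up into its corners and it sits fully down and level. Lower it into place rather than dropping it, leave the bottom tray where it stands, and do not disturb the smaller tray.

Things in the scene. Friction and masses are not known exactly. Their poses are not given: they have to be found in the camera images.
- carry_tray: Tray to move: empty, light grey plastic, 190 (its x) x 160 mm (y), 0.25-0.5 kg, on the counter, x within 0.35 rad of world x. Origin: centre of its underside, z up. Walls 51 mm high, floor and walls 4 thick. 34 mm square corner pillars centred at x +-78, y +-63, 55 high; pins on them taper (radius 11 to 4) up to 77. Each pillar is hollow from below: 28 mm square socket, 27 deep.
- grip (a point): Where to grasp the tray to move: the middle of its grip bar, 36 mm above the tray's underside, over its centre; axes as the tray's. The bar is 100 mm long (x), 14 mm thick (y), solid from the floor to 52 mm above the underside; a 4 mm divider 38 mm high continues it to the end walls. 69 mm are free each side of the bar, up to the side walls.
- base_tray: Tray to stack on: same plastic, size, pillars and pins, no grip bar; a jar and a loupe lie in it, below its rim. 0.9 kg, loose on the counter, x within 0.35 rad of world x. Origin: centre of its underside, z up. Fully seated (either way round) the upper tray's origin is 55 mm above this one, with 3 mm of play; the tapered pins catch a tray lowered up to 9 mm off.
- odd_tray: Tray to leave alone: same style but smaller, 150 x 120 mm, pillars at x +-58, y +-43 mm, 77 mm high with its pins, a small carton in it; the large tray does not fit on it. Origin: centre of its underside, z up. The three trays stand side by side, about 0.3 m apart, in any order; a 170 mm bottle, a jar and boxes stand beyond and beside them.
Mind the look-alikes: they are no part of the job. What is shaped like the carry_tray but pink is not meant.

How it is judged:
By the outcome, as a careful person would: the job done as asked, in the order asked, and still so for the second after the job is handed in, with the robot touching nothing.
It also fails if it takes over 48 s, if anything falls off the work surface, if the arm or the gripper's body presses on something with over 40 N, if the wrist force passes 120 N, or if a joint passes its speed limit or range.

## Robot

A 7-joint arm with a two-finger parallel gripper is mounted at the origin on the work surface. World frame = base frame: x ahead of the robot, y to its left, z up, the work surface at z = 0. Lengths are in mm, angles in degrees, forces in N, time in s.
With the tool pointing down it reaches from about 350 to 900 mm from the base axis. Payload 8.1 kg.
Tool frame: the origin (TCP) lies midway between the tips of the shut fingers; the grasp point (between the pads) lies 19 mm behind it; x points along the fingers, y is the direction in which the jaws open and shut, and the axes are right-handed (so a half turn about x gives the same grasp; the last joint's range is limited). The gripper opens to 85 mm and grips with 20 to 120 N. Pads are 22 mm wide; open, the fingers measure 114 mm over their backs; the gripper's body (76 mm by 85 mm) begins 54 mm behind the grasp point. The pads swing forward as they close: fully open they stand 13 mm farther back than shut.
Start: joints at [69.351, 24.895, 1.432, 90.138, -0.665, 64.973, -4.303], TCP at [159.321, -604.366, 231.323] pointing down, gripper open.
Joint ranges: [-149.89, 149.89], [-25.12, 119.58], [-72.63, 75.52], [4.76, 147.25], [-75.54, 255.54], [6.69, 114.76], [-157.13, 157.13]. Speed limits (degrees/s): [127.2, 127.2, 172.46, 172.46, 180, 180, 180].

## Interface

Orientations are given as a 3x3 rotation matrix whose columns are the frame's x, y, z axes.
In Python, from plant import get_state, snapshot, finish_job, trace, spot_point gives the robot as it stands.
- The arm moves only by the tool apply_moves, never from a script. Its argument "moves" is a list of rows, each an object of numbers: "tx", "ty", "tz": the shift along the tool's x, y, z in cm; "yaw": the turn about the tool's x in rad. A call has 1 to 20 rows; each row shifts and turns the commanded pose from where the row before left it, along the tool's axes as they then stand; what a row does not reach is not made up. A row lasts 1/12 s, in which the tool goes at most 41.7 mm and 7.16 degrees, less where a joint would pass 70% of its speed; a pose out of reach is approached as far as the arm can. A call is refused whole if a number of a shift passes 4.17 or a number of a turn 0.125, either way. A call with a gripper value outside its range is refused whole. "gripper" is the opening, from 0 (shut) to 1 (fully open), set as the call begins (left out, the last holds). The fingers move at their own pace and stop on an object; "force" is the grip in N (left out, the last holds). Time passes only in rows, so rows that do not move let the fingers close. It gives the time, the measured TCP pose, the force and the opening at its end, in the units of the state.
- get_state(): the state, without advancing time (a new reading comes with each control period).
- snapshot(name): name is "side" or "top"; returns a dict with "frame" (384x512x3 uint8, blue, green, red), "depth" (384x512 float32, mm along the optical axis (not along the pixel's ray), 0 where there is no reading), "fx", "fy", "cx", "cy" (pixels), "world_to_cam" (4x4, takes a point from world to camera coordinates). Camera axes: x right, y down, z forward; pixel columns grow to the right and rows downward; lengths in mm; the calibration is good to about 2 mm. A picture is of the moment at which its call begins.
- finish_job(): hands the job in, once; it reports no verdict.
Trained networks look in a picture, given as the dict that the camera call returned (one of the last four; its "shot" number tells which), for a name from the list of things; names that differ only in an ending like _2 or _b are one class to them, and where a whole thing is asked for, a point or a joint stands for the part that bears it (a point fixed in the world has none). Each returns a list of dicts, best first, with "p" (0 to 1); they miss things now and then, are a little off and sometimes report something else, mostly with a low value. They report only what shows in the picture. A call takes as long as a camera call. They do not tell look-alikes from the thing itself.
- trace(picture, name): "region" (384x512 bool, what is visible of it) and "rect" ([left, top, right, bottom] in pixels, round what is visible of it).
- spot_point(picture, name): "at" ([row, column] in pixels: a listed point, or the origin of a listed thing).
The state is a dict: "time_s": time; "joint_positions": joint angles; "qvel": joint speeds; "effort": joint torques, N m; "tool_pos": TCP position; "orientation": TCP orientation; "contact_force": force on the tool from outside, world axes, zero at the start; "ft_torque": the same for the moment, N m; "grip_width": finger opening in mm.
Only numpy, scipy, OpenCV 4.12 (cv2) and the standard library are available. Lean on these libraries where they do the work, as an engineer would, in place of code of your own. Each camera call takes 0.05 s, during which the arm holds its last target.

## Working session

There is one attempt and no reset: what is moved stays moved. The work goes in short steps, Python scripts to look and compute and a tool call to move; the robot and the scene stay as the last step left them, time stands still between calls to the robot, and variables do not carry over. Pictures are saved under pics/ and viewed, and the job is handed in when it is done.

Besides the shell and the picture viewer there is one more tool, called after "Request:" as name([rows], argument=value, ...), one row to a line, values as JSON. apply_moves: Moves the arm, as the interface text tells. Its arguments: {"type":"object","properties":{"moves":{"type":"array","items":{"type":"object","properties":{"tx":{"type":"number"},"ty":{"type":"number"},"tz":{"type":"number"},"yaw":{"type":"number"}}}},"gripper":{"type":"number"},"force":{"type":"number"}},"required":["moves"]}

```bash
mkdir -p pics; ls
cat > h.py <<'E'
import numpy as np, cv2, pickle
from plant import *
def world(s,r,c,d=None):
    d=s["depth"][int(round(r)),int(round(c))] if d is None else d
    p=np.array([(c-s["cx"])/s["fx"]*d,(r-s["cy"])/s["fy"]*d,d,1])
    return (np.linalg.inv(s["world_to_cam"])@p)[:3]
def cloud(s):
    d=s["depth"].astype(float);v,u=np.mgrid[:d.shape[0],:d.shape[1]]
    P=np.stack([(u-s["cx"])/s["fx"]*d,(v-s["cy"])/s["fy"]*d,d,np.ones_like(d)],-1)
    W=P@np.linalg.inv(s["world_to_cam"]).T
    W=W[...,:3]; W[d<=0]=np.nan
    return W
E
python3 - <<'E'
from h import *
st=get_state();print({k:np.round(v,2).tolist() for k,v in st.items()})
for n in("top","side"):
    s=snapshot(n);pickle.dump(s,open(n+"0.pkl","wb"));cv2.imwrite(f"pics/{n}0.png",s["frame"])
    print(n,np.round(s["world_to_cam"],3).tolist(),s["fx"])
    for t in("carry_tray","base_tray","odd_tray"):
        for k in trace(s,t)[:3]:print(t,round(k["p"],2),k["rect"])
        for k in spot_point(s,t)[:3]:
            print(' pt',round(k["p"],2),k["at"],np.round(world(s,*k["at"])))
    for k in spot_point(s,"grip")[:3]:print('grip',round(k["p"],2),k["at"],np.round(world(s,*k["at"])))
E
```

```text
pics
{'time_s': 0.0, 'joint_positions': [69.35, 24.94, 1.43, 90.19, -0.66, 64.97, -4.3], 'qvel': [0.05, 0.05, 0.1, -0.02, -0.02, 0.02, 0.07], 'effort': [0.0, -67.05, 1.03, -31.62, 0.02, 0.01, -0.0], 'tool_pos': [159.16, -603.87, 230.52], 'orientation': [[-0.0, 0.25, -0.97], [0.0, -0.97, -0.25], [-1.0, -0.0, 0.0]], 'contact_force': [0.02, 0.97, -0.68], 'ft_torque': [0.0, -0.0, -0.03], 'grip_width': 85.46}
top [[-0.027, -0.999, -0.017, 17.298], [-0.982, 0.03, -0.189, 413.433], [0.189, 0.011, -0.982, 906.163], [0.0, 0.0, 0.0, 1.0]] 395.1232210646246
carry_tray 0.77 [329.8, 204.0, 437.2, 301.9]
carry_tray 0.74 [344.2, 98.6, 427.1, 184.5]
 pt 0.7 [253.5, 376.5] [ 256. -288.    4.]
 pt 0.68 [148.2, 382.4] [ 511. -317.   27.]
base_tray 0.67 [95.9, 95.3, 173.7, 185.0]
 pt 0.95 [145.1, 137.4] [539. 290.  24.]
odd_tray 0.71 [215.3, 91.1, 270.7, 164.3]
odd_tray 0.15 [347.9, 96.8, 430.3, 187.9]
 pt 0.67 [128.3, 246.2] [574.  17.  25.]
grip 0.96 [141.7, 386.5] [ 520. -321.   51.]
grip 0.66 [254.5, 384.5] [ 253. -292.   50.]
side [[-0.949, -0.316, 0.007, 389.02], [-0.19, 0.552, -0.812, 130.81], [0.252, -0.772, -0.584, 1121.875], [0.0, 0.0, 0.0, 1.0]] 491.13901380005194
carry_tray 0.64 [209.1, 105.6, 290.1, 163.5]
carry_tray 0.6 [294.5, 124.5, 379.7, 186.5]
 pt 0.73 [163.6, 336.2] [ 247. -183.   69.]
 pt 0.59 [142.2, 249.9] [ 532. -318.    6.]
base_tray 0.89 [81.2, 229.9, 197.2, 321.1]
odd_tray 0.68 [151.6, 170.0, 224.6, 223.6]
 pt 0.85 [206.1, 187.4] [554.  79.  42.]
grip 0.86 [155.7, 337.0] [ 260. -283.   33.]
grip 0.75 [134.3, 251.7] [ 526. -318.   34.]
```

Run:
```python
import cv2
a=cv2.imread("pics/top0.png");cv2.imwrite("pics/top0c.png",cv2.resize(a[60:330,60:480],None,fx=1.9,fy=1.9,interpolation=cv2.INTER_CUBIC))
b=cv2.imread("pics/side0.png");cv2.imwrite("pics/side0c.png",cv2.resize(b,None,fx=1.55,fy=1.55))
```

```text
(no output)
```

View pics/top0c.png

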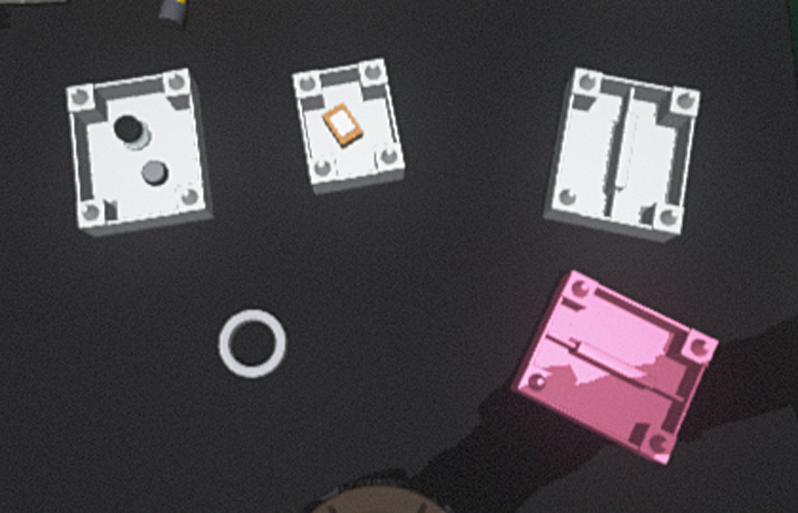

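View pics/side0c.png

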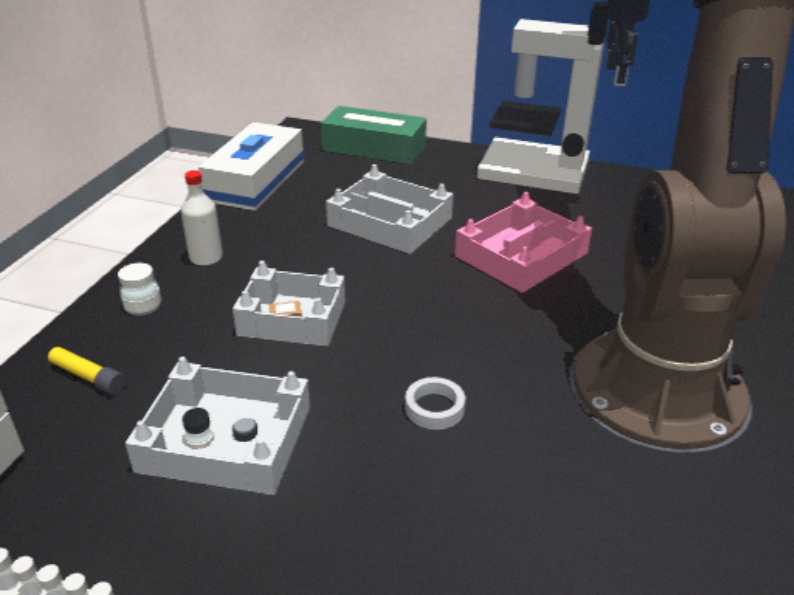

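The candidates for the carry tray are the grey tray with a bar, at top px (387,142), and the pink one, at (385,254). The grey one fits, since the pink one is the stated look-alike. The base is the grey tray at (137,140) holding the jar and loupe. The small tray at (243,128) holds the carton. Next I'll measure poses and check them with overlays.

```bash
cat > fit.py <<'E'
from h import *
from scipy.optimize import minimize
def pts(s,box,zlo=46,zhi=90):
    W=cloud(s).reshape(-1,3)
    x0,x1,y0,y1=box
    m=(W[:,0]>x0)&(W[:,0]<x1)&(W[:,1]>y0)&(W[:,1]<y1)&(W[:,2]>zlo)&(W[:,2]<zhi)
    return W[m]
def fit(P,bar=False,ground=True):
    # rim points lie within 190x160 outline and off the inside
    c,sz,a=cv2.minAreaRect(P[:,:2].astype(np.float32))
    def cost(q):
        x,y,t=q[0],q[1],q[2]/100
        R=np.array([[np.cos(t),np.sin(t)],[-np.sin(t),np.cos(t)]])
        L=np.abs((P[:,:2]-[x,y])@R.T)
        def box(cx,cy,hx,hy): return np.hypot(np.maximum(np.abs(L[:,0]-cx)-hx,0),np.maximum(np.abs(L[:,1]-cy)-hy,0))
        d=np.minimum.reduce([box(93,0,2,80),box(0,78,95,2),box(78,63,17,17)]+([box(0,0,50,7)] if bar else []))
        return np.minimum(d,12).__pow__(2).mean()
    best=None
    for t in np.arange(-.4,.41,.1):
        r=minimize(cost,[c[0],c[1],t*100],method="Nelder-Mead",options=dict(xatol=.02,fatol=1e-4,maxiter=2000))
        if best is None or r.fun<best.fun:best=r
    return best.x*[1,1,.01],best.fun,c,sz
def overlay(s,q,z0=0):
    x,y,t=q;im=s["frame"].copy();C,S=np.cos(t),np.sin(t)
    def pr(a,b,z):
        p=s["world_to_cam"]@[x+C*a-S*b,y+S*a+C*b,z+z0,1];return (s["fx"]*p[0]/p[2]+s["cx"],s["fy"]*p[1]/p[2]+s["cy"])
    for z,col in((51,(0,0,255)),):
        cv2.polylines(im,[np.round(np.array([pr(a,b,z) for a,b in((95,80),(95,-80),(-95,-80),(-95,80))])*16).astype(np.int32)],True,col,1,cv2.LINE_AA,4)
    for a in(-78,78):
        for b in(-63,63):
            u=pr(a,b,77);cv2.circle(im,(round(u[0]),round(u[1])),1,(0,0,255),-1)
    return im
E
python3 - <<'E'
from fit import *
B={"carry":(380,660,-440,-200),"base":(420,680,170,420)}
for n in("top","side"):
    s=pickle.load(open(n+"0.pkl","rb"));im=s["frame"]
    for k,b in B.items():
        P=pts(s,b);q,f,c,sz=fit(P,k=="carry")
        print(n,k,len(P),np.round(q,3),round(f,2),np.round(c,1),np.round(sz,1),"z",np.percentile(P[:,2],[5,30,50,70,95]).round(1))
        im=overlay(dict(s,frame=im),q)
    G=pts(s,(400,480,-100,100),-20,20);print("table z",np.median(G[:,2]) if len(G) else 0)
    cv2.imwrite(f"pics/{n}_ov.png",cv2.resize(im[80:220] if n=="top" else im[90:330],None,fx=1.5,fy=1.5) if 0 else cv2.resize(im,None,fx=1.5,fy=1.5))
s=pickle.load(open("top0.pkl","rb"))
cv2.imwrite("pics/crop.png",cv2.resize(s["frame"][80:200,320:450],None,fx=4,fy=4))
E
```

```text
top carry 1464 [ 5.28774e+02 -3.27416e+02 -2.42000e-01] 0.02 [ 529.1 -327.7] [161.  191.7] z [47.5 50.7 52.5 54.7 70.6]
top base 1190 [5.52005e+02 2.97758e+02 1.33000e-01] 4.74 [552.1 298.2] [191.3 161.5] z [46.9 50.8 53.  55.  72.3]
table z -1.0594657844346784
side carry 726 [ 5.31095e+02 -3.24781e+02 -2.36000e-01] 0.54 [ 531.4 -325.4] [169.6 194. ] z [46.7 49.8 51.7 54.5 70.3]
side base 1609 [5.52744e+02 3.00403e+02 1.35000e-01] 3.76 [553.5 299.7] [192.2 164.8] z [46.7 50.2 53.  55.2 71.6]
table z -0.9500467702035849
```

View pics/top_ov.png

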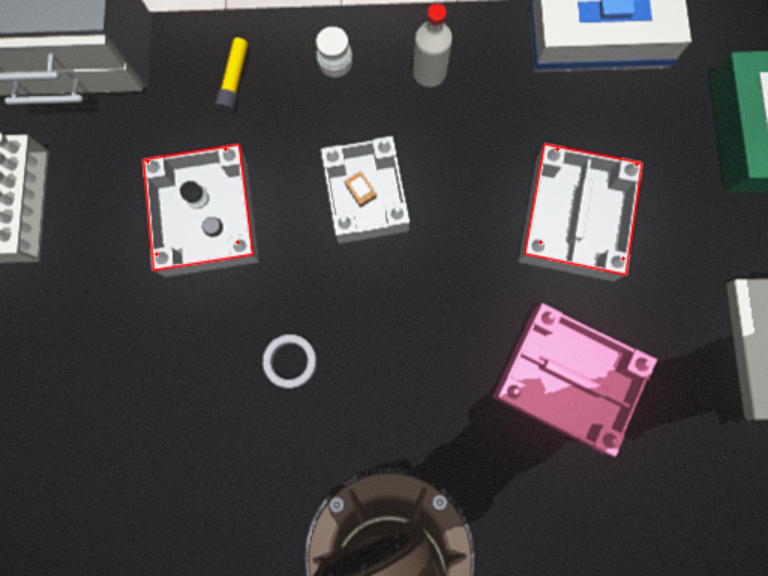

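View pics/crop.png

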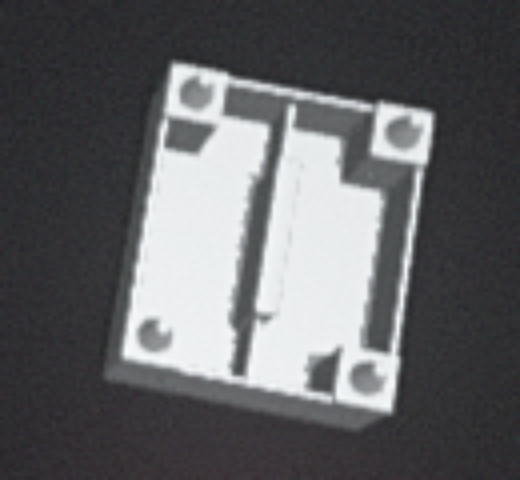

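View pics/side_ov.png

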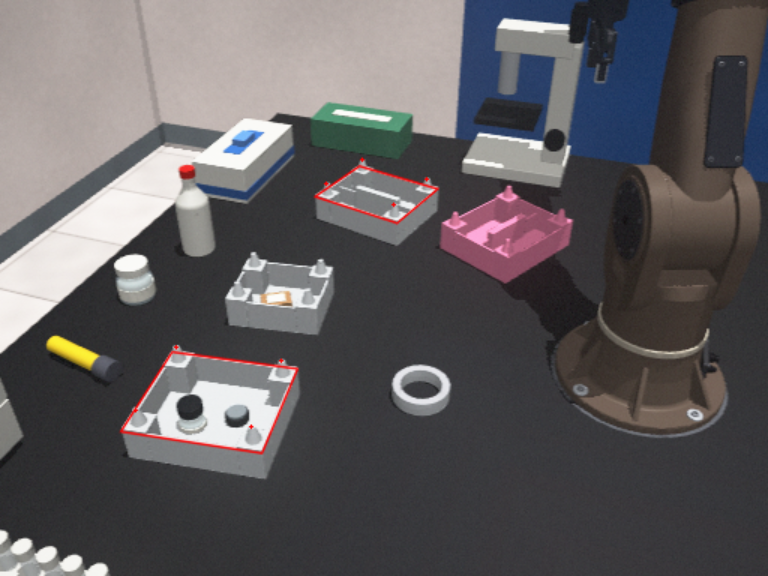

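Run:
```python
from fit import *
for n in("top","side"):
    s=pickle.load(open(n+"0.pkl","rb"));W=cloud(s).reshape(-1,3);W=W[np.isfinite(W).all(1)]
    for lab,a,b in(("approach",(159,-604),(529.5,-326.5)),("carry",(529.5,-326.5),(552,298))):
        a=np.array(a);b=np.array(b)
        for f in np.linspace(0,1,6):
            p=a+f*(b-a);m=np.hypot(*(W[:,:2]-p).T)<130
            m60=np.hypot(*(W[:,:2]-p).T)<70
            print(n,lab,np.round(p),"maxz",np.round(np.percentile(W[m,2],99.5)) if m.any() else None,np.round(np.percentile(W[m60,2],99.5)) if m60.any() else None)
st=get_state();R=st["orientation"];p=np.array(st["tool_pos"])
y=np.array(R)[:,1];print("tooly ang",np.degrees(np.arctan2(y[1],y[0])))
print("tool shift to above carry z=231", (np.array(R).T@(np.array([529.5,-326.5,231])-p)/10).round(2))
```

```text
top approach [ 159. -604.] maxz 32.0 32.0
top approach [ 233. -548.] maxz 32.0 32.0
top approach [ 307. -493.] maxz 62.0 3.0
top approach [ 381. -438.] maxz 70.0 19.0
top approach [ 455. -382.] maxz 64.0 74.0
top approach [ 530. -326.] maxz 75.0 54.0
top carry [ 530. -326.] maxz 75.0 54.0
top carry [ 534. -202.] maxz 68.0 55.0
top carry [538. -77.] maxz 68.0 74.0
top carry [543.  48.] maxz 74.0 73.0
top carry [548. 173.] maxz 74.0 53.0
top carry [552. 298.] maxz 74.0 47.0
side approach [ 159. -604.] maxz 393.0 395.0
side approach [ 233. -548.] maxz 393.0 391.0
side approach [ 307. -493.] maxz 313.0 27.0
side approach [ 381. -438.] maxz 72.0 36.0
side approach [ 455. -382.] maxz 68.0 74.0
side approach [ 530. -326.] maxz 74.0 53.0
side carry [ 530. -326.] maxz 74.0 53.0
side carry [ 534. -202.] maxz 70.0 55.0
side carry [538. -77.] maxz 72.0 75.0
side carry [543.  48.] maxz 73.0 73.0
side carry [548. 173.] maxz 74.0 52.0
side carry [552. 298.] maxz 75.0 47.0
tooly ang -75.23253754155158
tool shift to above carry z=231 [ 3.000e-02 -1.743e+01 -4.288e+01]
```

Run:
```python
from fit import *
s=pickle.load(open("side0.pkl","rb"))
for c,r in((505,35),(540,45),(555,100),(510,110),(480,150),(550,165),(590,40),(603,70)):
    print((c,r),np.round(world(s,r/1.5,c/1.5)))
s=pickle.load(open("top0.pkl","rb"))
for c,r in((740,300),(745,400),(755,350)):print(np.round(world(s,r/1.5,c/1.5)))
```

```text
(505, 35) [ 351. -611.  299.]
(540, 45) [ 279. -618.  284.]
(555, 100) [ 233. -624.  171.]
(510, 110) [ 330. -653.  125.]
(480, 150) [ 384. -627.   31.]
(550, 165) [ 222. -610.   28.]
(590, 40) [ 183. -632.  300.]
(603, 70) [ 145. -548.  271.]
[ 374. -570.   27.]
[ 218. -564.   12.]
[ 294. -581.   28.]
```

The microscope stands at x 215–390, y < -565, about 310 mm high, next to the start pose. So I'll back out in +y first.

Request:
apply_moves([
  {"ty": -1.5,"tz": -0.4},
  {"ty": -3.1,"tz": -0.8},
  {"ty": -3.1,"tz": -0.8},
  {"ty": -3.1,"tz": -0.8},
  {"ty": -3.1,"tz": -0.8},
  {"ty": -3.1,"tz": -0.8},
  {"ty": -1.5,"tz": -0.4},
  {"yaw": 0.12},
  {"yaw": 0.12},
  {"yaw": 0.12},
  {"yaw": 0.12},
  {},
], gripper=0.75, force=60)

```text
validation failed for argument at $.mo...
```

```bash
cat > tgt.py <<'E'
from h import *
import sys
def go(x,y,z,yaw):
    """tool y -> angle yaw-90deg"""
    st=get_state();R=np.array(st["orientation"]);p=np.array(st["tool_pos"])
    a=np.arctan2(R[1,1],R[0,1]);dy=-(yaw-np.pi/2-a);dy=(dy+np.pi)%(2*np.pi)-np.pi
    print("t",round(st["time_s"],2),"pos",p.round(1),"w",round(st["grip_width"],1),"F",np.round(st["contact_force"],1),"q",np.round(st["joint_positions"],0),"tilt",np.round(R[:,0],3))
    sh=R.T@(np.array([x,y,z])-p)/10
    print("yaw",round(dy,3),"shift now(cm)",sh.round(2))
    c,s=np.cos(dy),np.sin(dy); Rx=np.array([[1,0,0],[0,c,-s],[0,s,c]])
    print("shift after yaw",(Rx.T@sh).round(2))
if __name__=="__main__":go(*map(float,sys.argv[1:5]))
E
python3 tgt.py 529.5 -326.5 231 -0.24
```

```text
t 0.8 pos [ 159.3 -604.4  231.3] w 85.3 F [-0.9 -0.5 -0.3] q [69. 25.  1. 90. -1. 65. -4.] tilt [ 0. -0. -1.]
yaw 0.498 shift now(cm) [ 3.000e-02 -1.743e+01 -4.288e+01]
shift after yaw [ 3.000e-02 -3.579e+01 -2.935e+01]
```

Request:
apply_moves([
  {"tx": 0,"ty": -1.5,"tz": -0.4,"yaw": 0},
  {"tx": 0,"ty": -3.1,"tz": -0.8,"yaw": 0},
  {"tx": 0,"ty": -3.1,"tz": -0.8,"yaw": 0},
  {"tx": 0,"ty": -3.1,"tz": -0.8,"yaw": 0},
  {"tx": 0,"ty": -3.1,"tz": -0.8,"yaw": 0},
  {"tx": 0,"ty": -3.1,"tz": -0.8,"yaw": 0},
  {"tx": 0,"ty": -1.5,"tz": -0.4,"yaw": 0},
  {"tx": 0,"ty": 0,"tz": 0,"yaw": 0.12},
  {"tx": 0,"ty": 0,"tz": 0,"yaw": 0.12},
  {"tx": 0,"ty": 0,"tz": 0,"yaw": 0.12},
  {"tx": 0,"ty": 0,"tz": 0,"yaw": 0.12},
  {"tx": 0,"ty": 0,"tz": 0,"yaw": 0},
], gripper=0.75, force=60)

```text
time_s: 1.8
tool_pos: [158.7, -413.3, 231.5]
orientation: [[0.0, -0.226, -0.974], [-0.0, -0.974, 0.226], [-1.0, 0.0, -0.0]]
contact_force: [-0.4, 0.9, 0.2]
grip_width: 63.9
```

```bash
python3 tgt.py 529.5 -326.5 231 -0.24
```

```text
t 1.8 pos [ 158.7 -413.3  231.5] w 63.9 F [-0.4  0.9  0.2] q [ 61.   8.   1. 114.  -0.  58. -41.] tilt [ 0. -0. -1.]
yaw 0.012 shift now(cm) [  0.06 -16.83 -34.16]
shift after yaw [  0.06 -17.24 -33.96]
```

Request:
apply_moves([
  {"ty": -0.65,"tz": -1.3,"yaw": 0.012},
  {"ty": -1.45,"tz": -2.85},
  {"ty": -1.45,"tz": -2.85},
  {"ty": -1.45,"tz": -2.85},
  {"ty": -1.45,"tz": -2.85},
  {"ty": -1.45,"tz": -2.85},
  {"ty": -1.45,"tz": -2.85},
  {"ty": -1.45,"tz": -2.85},
  {"ty": -1.45,"tz": -2.85},
  {"ty": -1.45,"tz": -2.85},
  {"ty": -1.45,"tz": -2.85},
  {"ty": -1.45,"tz": -2.85},
  {"ty": -0.65,"tz": -1.3},
  {"tx": 2.5},
  {"tx": 2.5},
  {"tx": 2.5},
  {"tx": 0},
  {"tx": 0},
])

```text
validation failed for argument at $.mo...
```

```bash
python3 tgt.py 529.5 -326.5 18 -0.24
python3 - <<'E'
from h import *
s=snapshot("side");cv2.imwrite("pics/s1.png",cv2.resize(s["frame"][40:200,180:420],None,fx=3,fy=3))
E
```

```text
t 1.8 pos [ 158.7 -413.3  231.5] w 63.9 F [-0.4  0.9  0.2] q [ 61.   8.   1. 114.  -0.  58. -41.] tilt [ 0. -0. -1.]
yaw 0.012 shift now(cm) [ 21.36 -16.84 -34.16]
shift after yaw [ 21.36 -17.25 -33.95]
```

View pics/s1.png

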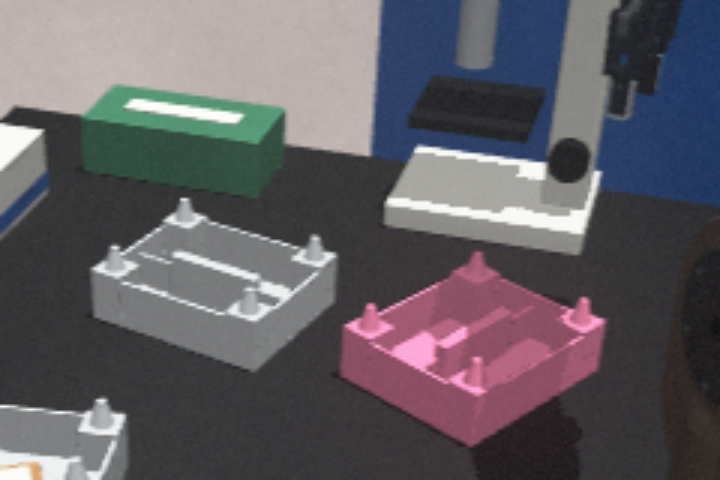

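The picture shows the scene unchanged, because the call was refused: every row needs all four numbers. Sending it again in full.

Request:
apply_moves([
  {"tx": 0,"ty": -0.65,"tz": -1.3,"yaw": 0.012},
  {"tx": 0,"ty": -1.45,"tz": -2.85,"yaw": 0},
  {"tx": 0,"ty": -1.45,"tz": -2.85,"yaw": 0},
  {"tx": 0,"ty": -1.45,"tz": -2.85,"yaw": 0},
  {"tx": 0,"ty": -1.45,"tz": -2.85,"yaw": 0},
  {"tx": 0,"ty": -1.45,"tz": -2.85,"yaw": 0},
  {"tx": 0,"ty": -1.45,"tz": -2.85,"yaw": 0},
  {"tx": 0,"ty": -1.45,"tz": -2.85,"yaw": 0},
  {"tx": 0,"ty": -1.45,"tz": -2.85,"yaw": 0},
  {"tx": 0,"ty": -1.45,"tz": -2.85,"yaw": 0},
  {"tx": 0,"ty": -1.45,"tz": -2.85,"yaw": 0},
  {"tx": 0,"ty": -1.45,"tz": -2.85,"yaw": 0},
  {"tx": 0,"ty": -0.65,"tz": -1.3,"yaw": 0},
  {"tx": 2.5,"ty": 0,"tz": 0,"yaw": 0},
  {"tx": 2.5,"ty": 0,"tz": 0,"yaw": 0},
  {"tx": 2.5,"ty": 0,"tz": 0,"yaw": 0},
  {"tx": 2.5,"ty": 0,"tz": 0,"yaw": 0},
  {"tx": 0,"ty": 0,"tz": 0,"yaw": 0},
])

```text
time_s: 3.35
tool_pos: [526.0, -322.7, 126.4]
orientation: [[-0.007, -0.228, -0.974], [0.004, -0.974, 0.228], [-1.0, -0.002, 0.008]]
contact_force: [-0.9, 0.6, 0.4]
grip_width: 64.5
```

```bash
python3 tgt.py 529.5 -326.5 18 -0.24
python3 - <<'E'
from h import *
s=snapshot("side");cv2.imwrite("pics/s2.png",cv2.resize(s["frame"][40:200,180:420],None,fx=3,fy=3))
E
```

```text
t 3.35 pos [ 526.  -322.7  126.4] w 64.5 F [-0.9  0.6  0.4] q [ 32.  30.  -8.  97.   5.  53. -81.] tilt [-0.007  0.004 -1.   ]
yaw 0.01 shift now(cm) [10.83  0.31 -0.51]
shift after yaw [10.83  0.3  -0.51]
```

View pics/s2.png

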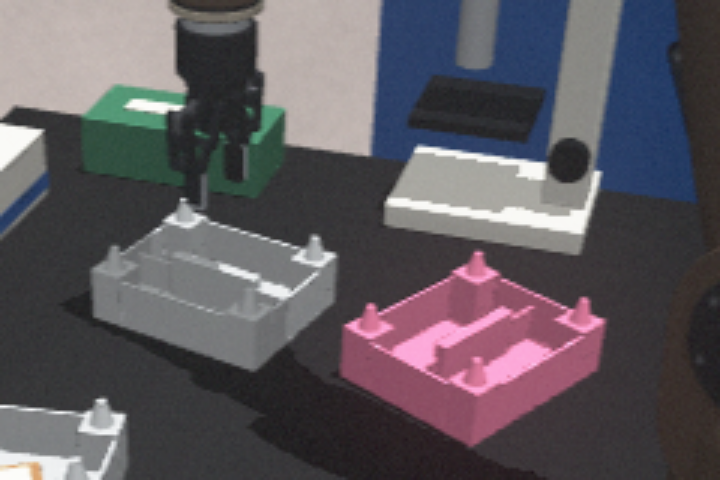

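```bash
python3 tgt.py 529.5 -326.5 18 -0.24
```

```text
t 3.4 pos [ 527.1 -323.3  129. ] w 64.4 F [-0.2  0.   0.7] q [ 32.  30.  -8.  97.   5.  53. -81.] tilt [-0.005  0.003 -1.   ]
yaw 0.009 shift now(cm) [11.1   0.27 -0.36]
shift after yaw [11.1   0.27 -0.36]
```

Request:
apply_moves([
  {"tx": 2,"ty": 0,"tz": 0,"yaw": 0},
  {"tx": 2,"ty": 0,"tz": 0,"yaw": 0},
  {"tx": 0,"ty": 0,"tz": 0,"yaw": 0},
  {"tx": 0,"ty": 0,"tz": 0,"yaw": 0},
  {"tx": 0,"ty": 0,"tz": 0,"yaw": 0},
  {"tx": 0,"ty": 0,"tz": 0,"yaw": 0},
])

```text
time_s: 3.9
tool_pos: [529.9, -324.7, 93.3]
orientation: [[0.002, -0.232, -0.973], [-0.001, -0.973, 0.232], [-1.0, 0.001, -0.003]]
contact_force: [-0.3, 0.4, 1.3]
grip_width: 63.6
```

```bash
python3 tgt.py 529.5 -326.5 18 -0.24
```

```text
t 3.9 pos [ 529.9 -324.7   93.3] w 63.6 F [-0.3  0.4  1.3] q [ 32.  33.  -8.  99.   6.  49. -82.] tilt [ 0.002 -0.001 -1.   ]
yaw 0.006 shift now(cm) [7.53 0.18 0.02]
shift after yaw [7.53 0.18 0.02]
```

Request:
apply_moves([
  {"tx": 1.5,"ty": 0.18,"tz": 0,"yaw": 0.006},
  {"tx": 1.5,"ty": 0,"tz": 0,"yaw": 0},
  {"tx": 1.5,"ty": 0,"tz": 0,"yaw": 0},
  {"tx": 1.2,"ty": 0,"tz": 0,"yaw": 0},
  {"tx": 0.9,"ty": 0,"tz": 0,"yaw": 0},
  {"tx": 0.6,"ty": 0,"tz": 0,"yaw": 0},
  {"tx": 0.3,"ty": 0,"tz": 0,"yaw": 0},
  {"tx": 0,"ty": 0,"tz": 0,"yaw": 0},
  {"tx": 0,"ty": 0,"tz": 0,"yaw": 0},
])

```text
time_s: 4.65
tool_pos: [528.8, -326.0, 16.7]
orientation: [[0.001, -0.238, -0.971], [-0.0, -0.971, 0.238], [-1.0, 0.0, -0.001]]
contact_force: [-0.0, -0.9, -0.3]
grip_width: 64.1
```

```bash
python3 tgt.py 529.5 -326.5 18 -0.24
python3 - <<'E'
from h import *
s=snapshot("side");cv2.imwrite("pics/s3.png",cv2.resize(s["frame"][40:200,180:420],None,fx=3,fy=3))
E
```

```text
t 4.65 pos [ 528.8 -326.    16.7] w 64.1 F [-0.  -0.9 -0.3] q [ 31.  38.  -7. 102.   7.  40. -83.] tilt [ 0.001 -0.    -1.   ]
yaw -0.0 shift now(cm) [-0.13  0.03 -0.08]
shift after yaw [-0.13  0.03 -0.08]
```

View pics/s3.png

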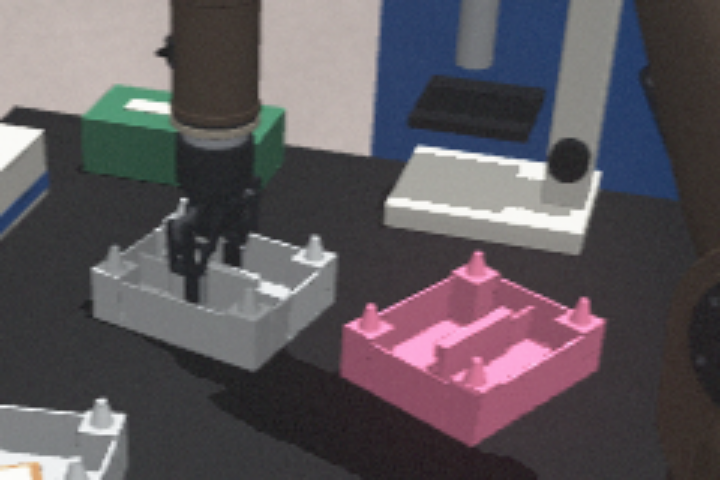

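The fingers straddle the bar inside the grey tray, near crop px (210,270). Closing.

Request:
apply_moves([
  {"tx": 0,"ty": 0,"tz": 0,"yaw": 0},
  {"tx": 0,"ty": 0,"tz": 0,"yaw": 0},
  {"tx": 0,"ty": 0,"tz": 0,"yaw": 0},
  {"tx": 0,"ty": 0,"tz": 0,"yaw": 0},
  {"tx": 0,"ty": 0,"tz": 0,"yaw": 0},
  {"tx": 0,"ty": 0,"tz": 0,"yaw": 0},
  {"tx": 0,"ty": 0,"tz": 0,"yaw": 0},
  {"tx": 0,"ty": 0,"tz": 0,"yaw": 0},
  {"tx": 0,"ty": 0,"tz": 0,"yaw": 0},
  {"tx": 0,"ty": 0,"tz": 0,"yaw": 0},
], gripper=0, force=70)

```text
time_s: 5.53
tool_pos: [528.6, -326.1, 16.7]
orientation: [[0.001, -0.238, -0.971], [-0.001, -0.971, 0.238], [-1.0, 0.0, -0.001]]
contact_force: [-1.3, -0.8, 5.3]
grip_width: 13.1
```

```bash
python3 tgt.py 529.5 -326.5 180 -0.24
```

```text
t 5.53 pos [ 528.6 -326.1   16.7] w 13.1 F [-1.3 -0.8  5.3] q [ 31.  38.  -7. 102.   7.  40. -83.] tilt [ 0.001 -0.001 -1.   ]
yaw -0.0 shift now(cm) [-16.33   0.02  -0.1 ]
shift after yaw [-16.33   0.02  -0.1 ]
```

Request:
apply_moves([
  {"tx": -0.3,"ty": 0,"tz": 0,"yaw": 0},
  {"tx": -0.6,"ty": 0,"tz": 0,"yaw": 0},
  {"tx": -1.0,"ty": 0,"tz": 0,"yaw": 0},
  {"tx": -1.5,"ty": 0,"tz": 0,"yaw": 0},
  {"tx": -1.5,"ty": 0,"tz": 0,"yaw": 0},
  {"tx": -1.5,"ty": 0,"tz": 0,"yaw": 0},
  {"tx": -1.5,"ty": 0,"tz": 0,"yaw": 0},
  {"tx": -1.5,"ty": 0,"tz": 0,"yaw": 0},
  {"tx": -1.5,"ty": 0,"tz": 0,"yaw": 0},
  {"tx": -1.5,"ty": 0,"tz": 0,"yaw": 0},
  {"tx": -1.5,"ty": 0,"tz": 0,"yaw": 0},
  {"tx": -1.0,"ty": 0,"tz": 0,"yaw": 0},
  {"tx": -0.5,"ty": 0,"tz": 0,"yaw": 0},
  {"tx": 0,"ty": 0,"tz": 0,"yaw": 0},
  {"tx": 0,"ty": 0,"tz": 0,"yaw": 0},
  {"tx": 0,"ty": 0,"tz": 0,"yaw": 0},
])

```text
time_s: 6.87
tool_pos: [527.8, -325.6, 169.4]
orientation: [[-0.001, -0.238, -0.971], [0.001, -0.971, 0.238], [-1.0, -0.0, 0.002]]
contact_force: [-0.7, 0.1, -2.9]
grip_width: 13.3
```

```bash
python3 tgt.py 552 298.5 175 0.134
python3 - <<'E'
from fit import *
for n in("side","top"):
    s=snapshot(n);pickle.dump(s,open(n+"4.pkl","wb"));cv2.imwrite(f"pics/{n}4.png",cv2.resize(s["frame"],None,fx=1.5,fy=1.5))
E
```

```text
t 6.87 pos [ 527.8 -325.6  169.4] w 13.3 F [-0.7  0.1 -2.9] q [ 32.  28.  -8.  95.   4.  58. -81.] tilt [-0.001  0.001 -1.   ]
yaw -0.374 shift now(cm) [ -0.52 -61.19  12.5 ]
shift after yaw [ -0.52 -61.53 -10.73]
```

View pics/side4.png

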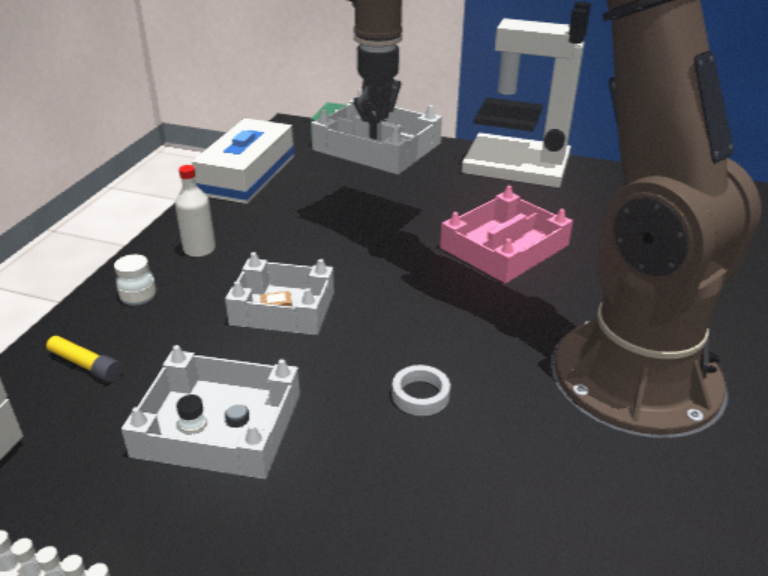

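View pics/top4.png

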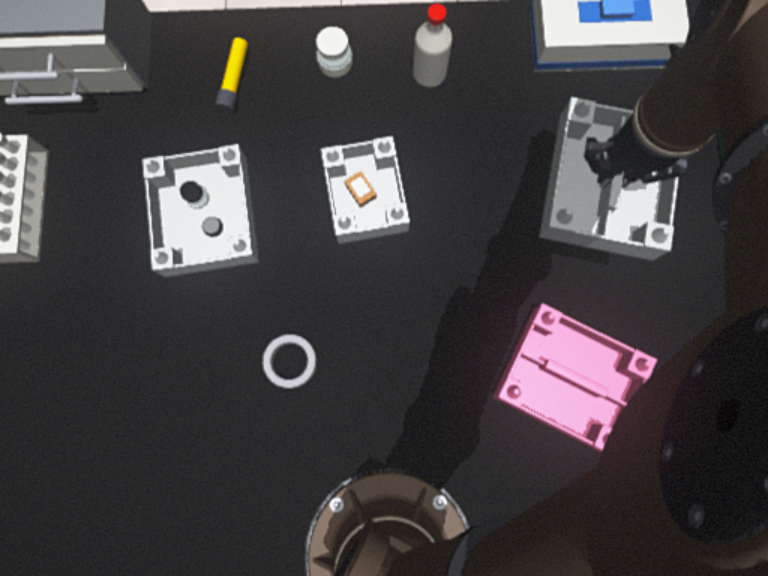

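Request:
apply_moves([
  {"tx": -0.2,"ty": 0,"tz": 0,"yaw": -0.054},
  {"tx": -0.2,"ty": 0,"tz": 0,"yaw": -0.1},
  {"tx": 0,"ty": 0,"tz": 0,"yaw": -0.1},
  {"tx": 0,"ty": 0,"tz": 0,"yaw": -0.08},
  {"tx": 0,"ty": -1.2,"tz": -0.2,"yaw": -0.04},
  {"tx": 0,"ty": -2,"tz": -0.35,"yaw": 0},
  {"tx": 0,"ty": -2.6,"tz": -0.45,"yaw": 0},
  {"tx": 0,"ty": -2.6,"tz": -0.45,"yaw": 0},
  {"tx": 0,"ty": -2.6,"tz": -0.45,"yaw": 0},
  {"tx": 0,"ty": -2.6,"tz": -0.45,"yaw": 0},
  {"tx": 0,"ty": -2.6,"tz": -0.45,"yaw": 0},
  {"tx": 0,"ty": -2.6,"tz": -0.45,"yaw": 0},
  {"tx": 0,"ty": -2.6,"tz": -0.45,"yaw": 0},
  {"tx": 0,"ty": -2.6,"tz": -0.45,"yaw": 0},
  {"tx": 0,"ty": -2.6,"tz": -0.45,"yaw": 0},
  {"tx": 0,"ty": -2.6,"tz": -0.45,"yaw": 0},
  {"tx": 0,"ty": -2.6,"tz": -0.45,"yaw": 0},
  {"tx": 0,"ty": -2.6,"tz": -0.45,"yaw": 0},
  {"tx": 0,"ty": -2,"tz": -0.35,"yaw": 0},
  {"tx": 0,"ty": -1.2,"tz": -0.2,"yaw": 0},
])

```text
time_s: 8.63
tool_pos: [542.4, 59.5, 174.1]
orientation: [[-0.0, 0.136, -0.991], [0.001, -0.991, -0.136], [-1.0, -0.002, 0.0]]
contact_force: [0.1, 0.3, -2.2]
grip_width: 13.1
```

```bash
python3 tgt.py 552 298.5 175 0.134
```

```text
t 8.63 pos [542.4  59.5 174.1] w 13.1 F [ 0.1  0.3 -2.2] q [   3.   22.  -19.  104.    9.   55. -102.] tilt [-0.     0.001 -1.   ]
yaw 0.003 shift now(cm) [ -0.05 -23.55  -4.21]
shift after yaw [ -0.05 -23.56  -4.15]
```

Request:
apply_moves([
  {"tx": 0,"ty": -1.2,"tz": -0.2,"yaw": 0},
  {"tx": 0,"ty": -2,"tz": -0.35,"yaw": 0},
  {"tx": 0,"ty": -2.75,"tz": -0.48,"yaw": 0},
  {"tx": 0,"ty": -2.75,"tz": -0.48,"yaw": 0},
  {"tx": 0,"ty": -2.75,"tz": -0.48,"yaw": 0},
  {"tx": 0,"ty": -2.75,"tz": -0.48,"yaw": 0},
  {"tx": 0,"ty": -2.75,"tz": -0.48,"yaw": 0},
  {"tx": 0,"ty": -2.75,"tz": -0.48,"yaw": 0},
  {"tx": 0,"ty": -2.4,"tz": -0.42,"yaw": 0},
  {"tx": 0,"ty": -1.4,"tz": -0.25,"yaw": 0},
  {"tx": 0,"ty": 0,"tz": 0,"yaw": 0},
  {"tx": 0,"ty": 0,"tz": 0,"yaw": 0},
  {"tx": 0,"ty": 0,"tz": 0,"yaw": 0},
  {"tx": 0,"ty": 0,"tz": 0,"yaw": 0},
])

```text
time_s: 9.8
tool_pos: [553.0, 291.7, 174.1]
orientation: [[-0.0, 0.131, -0.991], [-0.001, -0.991, -0.131], [-1.0, 0.001, 0.0]]
contact_force: [0.2, -0.2, -2.5]
grip_width: 13.2
```

```bash
python3 tgt.py 552 298.5 175 0.134
python3 - <<'E'
from fit import *
for n in("side","top"):
    s=snapshot(n);pickle.dump(s,open(n+"5.pkl","wb"));
    z0=get_state()["tool_pos"][2]-16.7
    P=pts(s,(400,700,160,440),z0+46,z0+58)
    q,f,c,sz=fit(P,False);print(n,len(P),np.round(q,3),round(f,2),c,sz)
    A=np.c_[P[:,:2]-q[:2],np.ones(len(P))]
    im=overlay(s,q,z0);cv2.imwrite(f"pics/{n}5.png",cv2.resize(im,None,fx=1.5,fy=1.5))
E
```

```text
t 9.8 pos [553.  291.7 174.1] w 13.2 F [ 0.2 -0.2 -2.5] q [ -19.   29.  -20.   93.   12.   60. -125.] tilt [-0.    -0.001 -1.   ]
yaw -0.003 shift now(cm) [-0.09 -0.68  0.01]
shift after yaw [-0.09 -0.68  0.01]
side 1521 [5.55371e+02 2.93967e+02 1.33000e-01] 19.86 (556.0252685546875, 293.1427307128906) (192.64108276367188, 164.58621215820312)
top 90 [ 6.41441e+02  2.31327e+02 -4.00000e-01] 144.0 (641.4408569335938, 231.3267364501953) (33.733890533447266, 18.211803436279297)
```

View pics/side5.png

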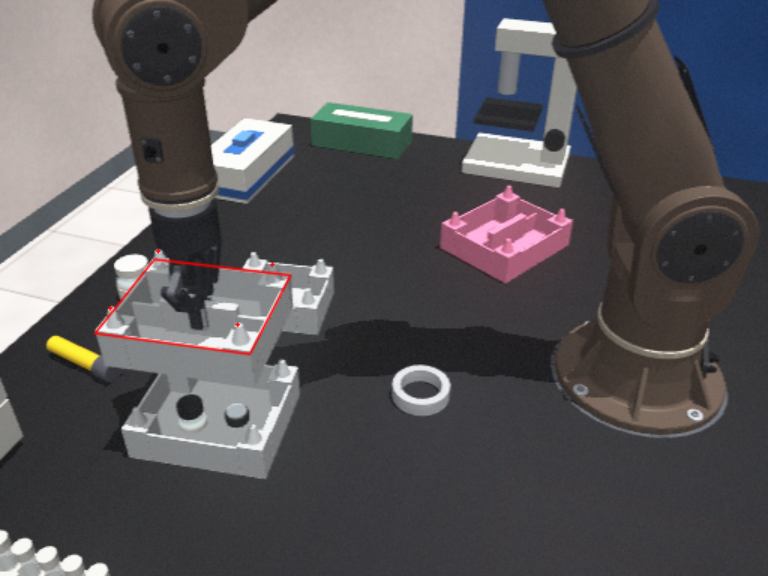

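View pics/top5.png

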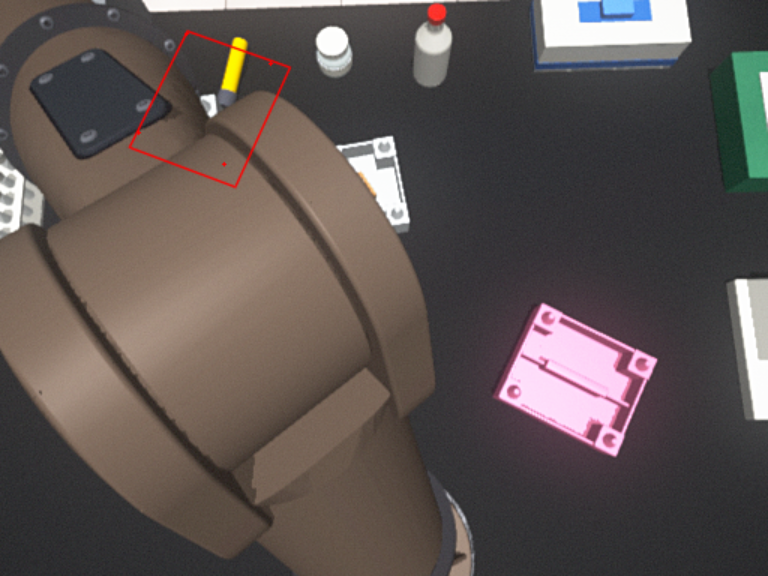

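Run:
```python
from fit import *
s=pickle.load(open("side5.pkl","rb"))
z0=174.1-16.7
for lo,hi in((46,58),(48,80)):
    P=pts(s,(400,700,160,440),z0+lo,z0+hi)
    L=P[:,:2]-[555,294];P=P[np.maximum(np.abs(L[:,0]),np.abs(L[:,1]))>62]
    q,f,c,sz=fit(P);print(len(P),np.round(q,3),round(f,2),np.round(c,1),np.round(sz,1))
    P2=pts(s,(420,680,170,420),46,80);q2,f2,*_=fit(P2);print("base now",np.round(q2,3),round(f2,2))
# level: pillar-top plane
C,S=np.cos(q[2]),np.sin(q[2])
W=pts(s,(400,700,160,440),z0+40,z0+58)
for a in(-1,1):
    for b in(-1,1):
        L=(W[:,:2]-q[:2])@np.array([[C,-S],[S,C]])
        m=(np.abs(L[:,0]-a*88)<5)&(np.abs(L[:,1]-b*72)<6);print(a,b,m.sum(),np.round(np.percentile(W[m,2]-z0,80),1) if m.any() else None)
```

```text
1267 [5.55368e+02 2.93977e+02 1.33000e-01] 0.09 [556.  293.1] [192.6 164.6]
base now [5.52760e+02 3.00391e+02 1.32000e-01] 5.8
1446 [5.55439e+02 2.93917e+02 1.33000e-01] 0.05 [556. 294.] [192.7 162.8]
base now [5.52760e+02 3.00391e+02 1.32000e-01] 5.8
-1 -1 15 55.5
-1 1 38 55.0
1 -1 1 53.1
1 1 28 54.8
```

Request:
apply_moves([
  {"tx": 0,"ty": -0.34,"tz": 0.07,"yaw": 0},
  {"tx": 0,"ty": -0.34,"tz": 0.06,"yaw": 0},
  {"tx": 1,"ty": 0,"tz": 0,"yaw": 0},
  {"tx": 1.2,"ty": 0,"tz": 0,"yaw": 0},
  {"tx": 1.2,"ty": 0,"tz": 0,"yaw": 0},
  {"tx": 1.2,"ty": 0,"tz": 0,"yaw": 0},
  {"tx": 1.2,"ty": 0,"tz": 0,"yaw": 0},
  {"tx": 0.8,"ty": 0,"tz": 0,"yaw": 0},
  {"tx": 0.4,"ty": 0,"tz": 0,"yaw": 0},
  {"tx": 0,"ty": 0,"tz": 0,"yaw": 0},
  {"tx": 0,"ty": 0,"tz": 0,"yaw": 0},
  {"tx": 0,"ty": 0,"tz": 0,"yaw": 0},
  {"tx": 0,"ty": 0,"tz": 0,"yaw": 0},
])

```text
time_s: 10.98
tool_pos: [550.7, 300.7, 105.1]
orientation: [[0.001, 0.133, -0.991], [0.001, -0.991, -0.133], [-1.0, -0.001, -0.001]]
contact_force: [0.9, 0.0, -2.2]
grip_width: 13.0
```

```bash
python3 tgt.py 550.8 298.3 72 0.134
python3 - <<'E'
from fit import *
s=snapshot("side");pickle.dump(s,open("side6.pkl","wb"));p=get_state()["tool_pos"]
z0=p[2]-16.7
P=pts(s,(400,700,160,440),z0+46,z0+80)
L=P[:,:2]-[p[0]+2,p[1]+2];P=P[np.maximum(np.abs(L[:,0]),np.abs(L[:,1]))>62]
q,f,c,sz=fit(P);print(len(P),np.round(q,3),round(f,2))
cv2.imwrite("pics/side6.png",cv2.resize(overlay(s,q,z0)[130:330,50:260],None,fx=3.2,fy=3))
E
```

```text
t 10.98 pos [550.7 300.7 105.1] w 13.0 F [ 0.9  0.  -2.2] q [ -20.   34.  -20.   96.   14.   52. -128.] tilt [ 0.001  0.001 -1.   ]
yaw -0.0 shift now(cm) [3.3  0.24 0.03]
shift after yaw [3.3  0.24 0.03]
1538 [5.53023e+02 3.03120e+02 1.35000e-01] 0.07
```

View pics/side6.png

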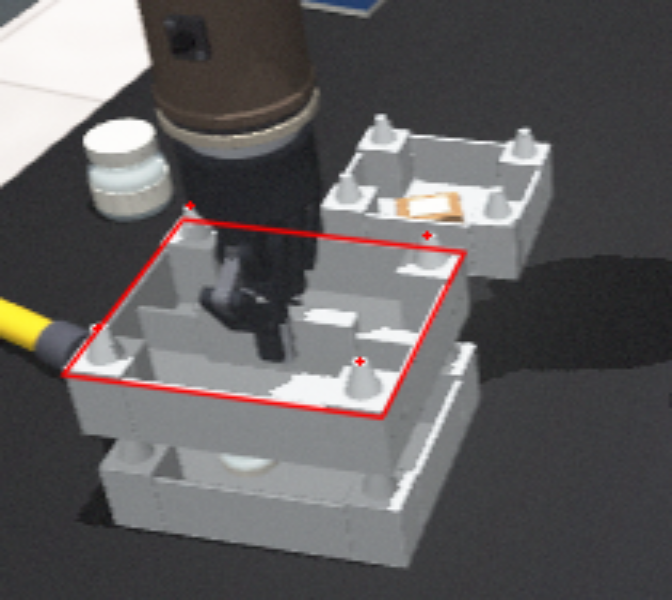

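Request:
apply_moves([
  {"tx": 0,"ty": 0.24,"tz": 0.02,"yaw": 0},
  {"tx": 0.3,"ty": 0,"tz": 0,"yaw": 0},
  {"tx": 0.4,"ty": 0,"tz": 0,"yaw": 0},
  {"tx": 0.4,"ty": 0,"tz": 0,"yaw": 0},
  {"tx": 0.4,"ty": 0,"tz": 0,"yaw": 0},
  {"tx": 0.3,"ty": 0,"tz": 0,"yaw": 0},
  {"tx": 0,"ty": 0,"tz": 0,"yaw": 0},
  {"tx": 0,"ty": 0,"tz": 0,"yaw": 0},
])

```text
time_s: 11.7
tool_pos: [550.3, 297.9, 85.9]
orientation: [[-0.001, 0.133, -0.991], [-0.0, -0.991, -0.133], [-1.0, 0.0, 0.001]]
contact_force: [-0.2, 0.0, -1.9]
grip_width: 13.2
```

```bash
python3 tgt.py 550.8 298.3 72 0.134
```

```text
t 11.7 pos [550.3 297.9  85.9] w 13.2 F [-0.2  0.  -1.9] q [ -20.   35.  -19.   98.   14.   50. -128.] tilt [-0.001 -0.    -1.   ]
yaw -0.0 shift now(cm) [ 1.39 -0.03 -0.06]
shift after yaw [ 1.39 -0.03 -0.06]
```

Request:
apply_moves([
  {"tx": 0.2,"ty": 0,"tz": 0,"yaw": 0},
  {"tx": 0.2,"ty": 0,"tz": 0,"yaw": 0},
  {"tx": 0.2,"ty": 0,"tz": 0,"yaw": 0},
  {"tx": 0.2,"ty": 0,"tz": 0,"yaw": 0},
  {"tx": 0.2,"ty": 0,"tz": 0,"yaw": 0},
  {"tx": 0.1,"ty": 0,"tz": 0,"yaw": 0},
  {"tx": 0,"ty": 0,"tz": 0,"yaw": 0},
  {"tx": 0,"ty": 0,"tz": 0,"yaw": 0},
])

```text
time_s: 12.37
tool_pos: [550.4, 298.0, 75.2]
orientation: [[-0.0, 0.133, -0.991], [-0.0, -0.991, -0.133], [-1.0, 0.0, 0.0]]
contact_force: [-1.1, -0.1, -1.4]
grip_width: 13.2
```

```bash
python3 tgt.py 550.8 298.3 72 0.134
```

```text
t 12.37 pos [550.4 298.   75.2] w 13.2 F [-1.1 -0.1 -1.4] q [ -21.   36.  -19.   98.   15.   49. -128.] tilt [-0. -0. -1.]
yaw -0.0 shift now(cm) [ 0.32 -0.03 -0.05]
shift after yaw [ 0.32 -0.03 -0.05]
```

Request:
apply_moves([
  {"tx": 0.1,"ty": 0,"tz": 0,"yaw": 0},
  {"tx": 0.1,"ty": 0,"tz": 0,"yaw": 0},
  {"tx": 0.1,"ty": 0,"tz": 0,"yaw": 0},
  {"tx": 0.05,"ty": 0,"tz": 0,"yaw": 0},
  {"tx": 0,"ty": 0,"tz": 0,"yaw": 0},
  {"tx": 0,"ty": 0,"tz": 0,"yaw": 0},
])

```text
time_s: 12.87
tool_pos: [550.4, 298.0, 71.8]
orientation: [[-0.0, 0.133, -0.991], [-0.0, -0.991, -0.133], [-1.0, 0.0, 0.0]]
contact_force: [0.1, -0.5, -2.7]
grip_width: 13.1
```

```bash
python3 tgt.py 550.8 298.3 72 0.134
```

```text
t 12.87 pos [550.4 298.   71.8] w 13.1 F [ 0.1 -0.5 -2.7] q [ -21.   36.  -19.   98.   15.   48. -128.] tilt [-0. -0. -1.]
yaw -0.0 shift now(cm) [-0.02 -0.03 -0.04]
shift after yaw [-0.02 -0.03 -0.04]
```

Request:
apply_moves([
  {"tx": 0.05,"ty": 0,"tz": 0,"yaw": 0},
  {"tx": 0.05,"ty": 0,"tz": 0,"yaw": 0},
  {"tx": 0,"ty": 0,"tz": 0,"yaw": 0},
  {"tx": 0,"ty": 0,"tz": 0,"yaw": 0},
  {"tx": 0,"ty": 0,"tz": 0,"yaw": 0},
])

```text
time_s: 13.28
tool_pos: [550.5, 298.0, 71.8]
orientation: [[0.001, 0.133, -0.991], [0.0, -0.991, -0.133], [-1.0, 0.0, -0.001]]
contact_force: [-3.2, -2.2, 7.3]
grip_width: 13.1
```

```bash
python3 tgt.py 550.8 298.3 72 0.134
```

```text
t 13.28 pos [550.5 298.   71.8] w 13.1 F [-3.2 -2.2  7.3] q [ -21.   36.  -19.   98.   15.   48. -128.] tilt [ 0.001  0.    -1.   ]
yaw -0.0 shift now(cm) [-0.02 -0.02 -0.04]
shift after yaw [-0.02 -0.02 -0.04]
```

It made firm contact at exactly the expected seated height (71.8 - 16.7 = 55.1). Checking the picture before releasing.

Run:
```python
from fit import *
s=snapshot("side");pickle.dump(s,open("side7.pkl","wb"));p=get_state()["tool_pos"]
cv2.imwrite("pics/side7.png",cv2.resize(s["frame"][130:330,50:260],None,fx=3,fy=3))
```

```text
(no output)
```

View pics/side7.png

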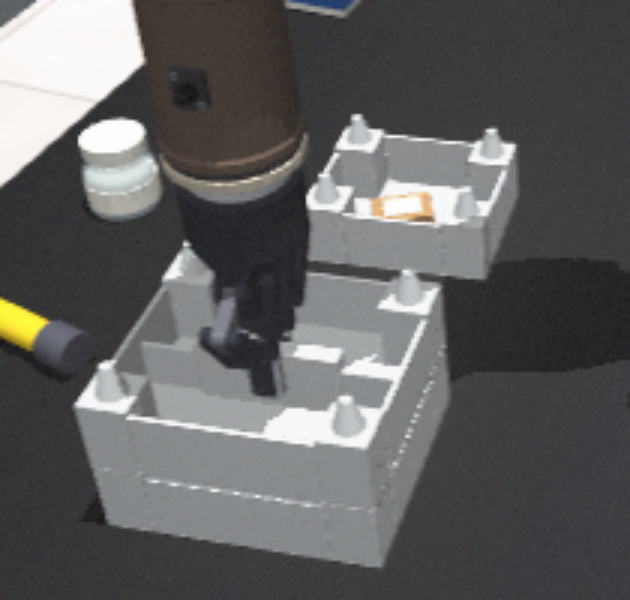

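The trays are flush, with a thin even seam at crop rows 470–510. Releasing and then retreating straight up.

Request:
apply_moves([
  {"tx": 0,"ty": 0,"tz": 0,"yaw": 0},
  {"tx": 0,"ty": 0,"tz": 0,"yaw": 0},
  {"tx": 0,"ty": 0,"tz": 0,"yaw": 0},
  {"tx": 0,"ty": 0,"tz": 0,"yaw": 0},
  {"tx": 0,"ty": 0,"tz": 0,"yaw": 0},
  {"tx": 0,"ty": 0,"tz": 0,"yaw": 0},
  {"tx": 0,"ty": 0,"tz": 0,"yaw": 0},
  {"tx": 0,"ty": 0,"tz": 0,"yaw": 0},
], gripper=0.6)

```text
time_s: 14.0
tool_pos: [550.4, 297.9, 70.8]
orientation: [[-0.0, 0.133, -0.991], [-0.0, -0.991, -0.133], [-1.0, 0.0, 0.0]]
contact_force: [-0.2, 0.3, -1.0]
grip_width: 51.2
```

Request:
apply_moves([
  {"tx": -0.5,"ty": 0,"tz": 0,"yaw": 0},
  {"tx": -1,"ty": 0,"tz": 0,"yaw": 0},
  {"tx": -1.5,"ty": 0,"tz": 0,"yaw": 0},
  {"tx": -2,"ty": 0,"tz": 0,"yaw": 0},
  {"tx": -2.5,"ty": 0,"tz": 0,"yaw": 0},
  {"tx": -2.5,"ty": 0,"tz": 0,"yaw": 0},
  {"tx": -2.5,"ty": 0,"tz": 0,"yaw": 0},
  {"tx": -2,"ty": 0,"tz": 0,"yaw": 0},
  {"tx": -1,"ty": 0,"tz": 0,"yaw": 0},
  {"tx": 0,"ty": 0,"tz": 0,"yaw": 0},
  {"tx": 0,"ty": 0,"tz": 0,"yaw": 0},
  {"tx": 0,"ty": 0,"tz": 0,"yaw": 0},
])

```text
time_s: 15.0
tool_pos: [549.8, 297.4, 224.4]
orientation: [[-0.002, 0.133, -0.991], [-0.001, -0.991, -0.133], [-1.0, 0.001, 0.002]]
contact_force: [-0.5, -0.9, -0.1]
grip_width: 51.1
```

```bash
python3 tgt.py 550.8 298.3 222 0.134
python3 - <<'E'
from fit import *
s=snapshot("side")
im=s["frame"].copy()
P=pts(s,(420,680,170,420),101,135);q,f,*_=fit(P,True);print("upper",np.round(q,3),round(f,2))
C,S=np.cos(q[2]),np.sin(q[2]);W=pts(s,(400,700,160,440),90,120)
L=(W[:,:2]-q[:2])@np.array([[C,-S],[S,C]])
for a in(-1,1):
    for b in(-1,1):
        m=(np.abs(L[:,0]-a*88)<6)&(np.abs(L[:,1]-b*72)<7);print(a,b,m.sum(),np.round(np.percentile(W[m,2],80),1) if m.any() else None)
cv2.imwrite("pics/side8.png",cv2.resize(im[90:330,30:330],None,fx=2.5,fy=2.5))
E
```

```text
t 15.0 pos [549.8 297.4 224.4] w 51.1 F [-0.5 -0.9 -0.1] q [ -19.   27.  -21.   89.   10.   66. -125.] tilt [-0.002 -0.001 -1.   ]
yaw -0.0 shift now(cm) [ 0.24 -0.08 -0.11]
shift after yaw [ 0.24 -0.08 -0.11]
upper [5.52846e+02 3.00385e+02 1.36000e-01] 0.1
-1 -1 21 110.7
-1 1 76 111.4
1 -1 4 109.9
1 1 61 109.8
```

View pics/side8.png

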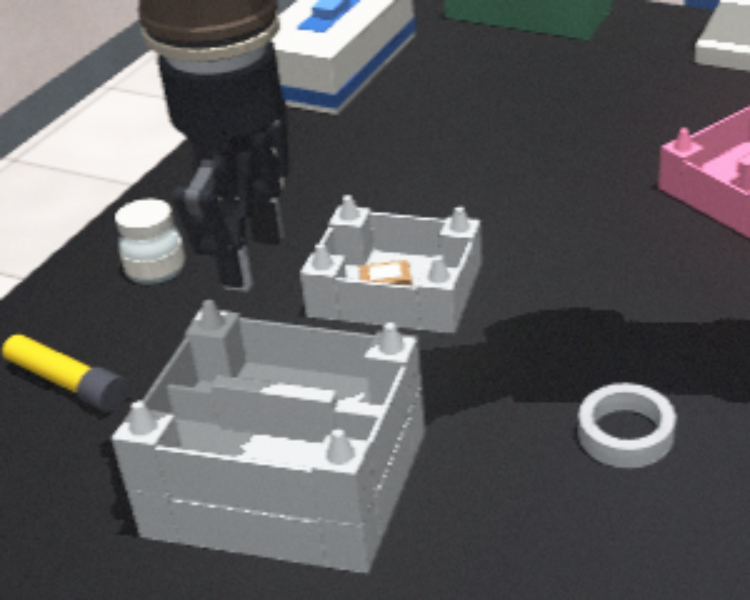

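The upper tray sits at (552.8, 300.4), yaw 0.136, which matches the base tray's original fit. The corner tops are at about 110 mm (55 + 55), and the small tray and gripper are clear.

```bash
python3 -c "
from plant import *
print(finish_job())"
```

```text
the job is handed in; nothing more can be done
None
```

The grey tray with the grip bar is now stacked on the base tray, and I handed the job in after about 15 s of robot time. I gripped the bar at 70 N, carried the tray over, and lowered it slowly until it touched at the expected seated height. I pressed with about 10 N, then released and lifted straight up.

**Last checks, side camera after release:**
- **Position:** the upper tray lies within about 0.3 mm and 0.004 rad of the base tray's fit from the same camera before lowering, so the base tray stayed where it was.
- **Seating and level:** the corner tops read 109.8 to 111.4 mm against an expected 110 mm. One corner had only 4 depth points, so that reading is weak. The seam between the trays is thin and even.
- **Surroundings:** the small tray, its carton and the pink tray look undisturbed, and the gripper is clear of everything.

**What failed or disagreed:**
- Two move calls were refused because some rows lacked some of the four numbers; the arm did not move.
- The arm blocked the top camera's view of the stack, so only the side camera checked the final fit.
- The two cameras' fits differed by up to about 3 mm, so I aligned the trays mainly using the side camera alone.

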